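# Close the engraver's dust canister

## Robot

A 6-joint arm with a two-finger parallel gripper is mounted at the origin on the work surface. World frame = base frame: x ahead of the robot, y to its left, z up, the work surface at z = 0. Lengths are in m, angles in rad, forces in N, time in s.
With the tool pointing down it reaches from about 0.35 to 0.95 m from the base axis. Payload 17.4 kg.
Tool frame: the origin (TCP) lies midway between the tips of the shut fingers; the grasp point (between the pads) lies 19 mm behind it (robot.tcp_to_grasp is the distance from the TCP to the grasp point, in m); z points along the fingers, y is the line along which they close (so a half turn about z gives the same grasp; the last joint's range is limited). The gripper opens to 93 mm and grips with 3 to 60 N. Pads are 15 mm wide; open, the fingers measure 128 mm over their backs; the gripper's body (75 mm by 188 mm) begins 65 mm behind the grasp point.
Start: joints at [-1.146, 0.116, 1.442, -0, 1.584, -0.038], TCP at [0.301, -0.604, 0.219] pointing down, gripper open.
Joint ranges: [-2.83, 2.83], [-0.83, 2.19], [0.07, 2.5], [-1.14, 4.28], [0.01, 3], [-2.97, 2.97]. Speed limits (rad/s): [1.89, 1.89, 2.22, 3.14, 3.14, 3.14].

## Interface

Orientations are given as a rotation vector (axis times angle).
In Python, from station import monitor, eyes, robot gives the robot as it stands.
- The arm moves only by the shell command python3 -m crank 'ROWS' [OPENING] [FORCE]. ROWS is JSON, a list of rows, each a list of 6 numbers: the shift along the tool's x, y, z in cm, then the turn, a rotation vector about the tool's x, y, z in degrees. In form: [[dx, dy, dz, rx, ry, rz], ...]. A call has 1 to 8 rows; each row is the pose to reach, as a shift and turn from the pose commanded when the call began, along the tool's axes at that moment; what a row does not reach only later rows make up. A row lasts 1/12 s, in which the tool goes at most 41.7 mm and 7.16 degrees, less where a joint would pass 70% of its speed; a pose out of reach is approached as far as the arm can. A call with a gripper value outside its range is refused whole. OPENING is the gripper command: -1 is shut, 1 is fully open, values between are in proportion, set as the call begins (- or left out, the last holds). The fingers move at their own pace and stop on an object; FORCE is the grip in N (left out, the last holds). Time passes only in rows, so rows that repeat a pose let the fingers close. It gives the time, the measured TCP pose, the force, the opening and the grip force at its end, in the units of the state.
- monitor.read_state(): the state, without advancing time (a new reading comes with each control period).
- eyes.camera(name): name is "scene" or "top" or "wrist"; returns (picture, depth): 420x560x3 uint8, red, green, blue; 420x560 float32, m along the optical axis (not along the pixel's ray), 0 where there is no reading.
- eyes.camera_model(name): a dict with "camera_matrix" (3x3 intrinsics, pixels), "world_from_camera" (4x4, takes a point from camera to world coordinates); the wrist camera has in their place "tool_from_camera" (4x4, takes a point from camera to tool coordinates, whose origin is the TCP and whose axes are the flange's). Camera axes: x right, y up, looking along -z (the intrinsics and any distortion apply to the point x, -y, -z); pixel columns grow to the right and rows downward; lengths in m; the calibration is good to about 2 mm. A picture is of the moment at which its call begins: read the wrist's pose just before it. camera_model takes no time and is no camera call.
- robot.finish_job(): hands the job in; it is judged then, once.
Trained networks look in the newest picture that a camera, given by its name, has taken for a name from the list of things; names that differ only in an ending like _2 or _b are one class to them, and where a whole thing is asked for, a point or a joint stands for the part that bears it (a point fixed in the world has none). Each returns a list of dicts, best first, with "conf" (0 to 1); they miss things now and then, are a little off and sometimes report something else, mostly with a low value. They report only what shows in the picture. A call takes as long as a camera call. They do not tell look-alikes from the thing itself.
- eyes.search_frame(camera, thing): "location" ([x, y, z] in m, in world coordinates, good to about 4 mm: the middle of the surface that is visible of it).
- eyes.landmark_of(camera, thing): "location" ([x, y, z] in m, in world coordinates, good to about 4 mm: a listed point, or the origin of a listed thing).
The state is a dict: "time": time; "joint_positions": joint angles; "qvel": joint speeds; "effort": joint torques, N m; "tool_pos": TCP position; "tcp_rot": TCP orientation; "contact_force": force on the tool from outside, world axes, zero at the start; "wrist_torque": the same for the moment, N m; "finger_gap": finger opening in m; "grip_force": force on a finger pad.
Only numpy, scipy, OpenCV 4.12 (cv2) and the standard library are available. Lean on these libraries where they do the work, as an engineer would, in place of code of your own. Each camera call takes 0.05 s, during which the arm holds its last target. There are 200 camera calls.

## Task

Put the loose filter disc into the mouth of the dust canister, knob up and lying level on its sprung seat, then set the screw ring over the neck and screw it down clockwise until it stops, so that it holds the disc down. Set the parts down rather than dropping them, do not force anything, and leave the other things on the bench where they are.

Things in the scene. Friction and masses are not known exactly. Their poses are not given: they have to be found in the camera images.
- canister: Fixed upright grey dust canister. Origin at the centre of its underside, z up, x along its hose stub (ends 75 mm from the axis, 29 mm thick, 40 mm up). Body 84 mm across and 73 mm high, then an aluminium neck 62 mm across up to the open rim, 95 mm above the origin. The mouth is 54 mm across.
- mouth (a point): Centre of the canister's mouth at the height of its rim, axes as the canister's. The disc belongs in here.
- seat_middle (a point): Middle of the flat black rubber seat inside the mouth when unloaded, 6 mm below the rim. It is sprung: about 1 N to start it, then 2 N per mm, up to 6 mm down.
- thread_axis (a point): On the canister's axis at the top of the thread collar round the neck, 1 mm below the rim. Two-start, 71 mm across, fixed, with two opposite entry gaps of 44 degrees, whose middles lie towards the canister's +x and -x give or take 0.4 rad (differs each time, not measured). From the gaps the ring turns clockwise (from above) some 75 degrees to a hard stop; anticlockwise it is blocked.
- disc: Loose steel filter disc, 52 mm across, 10 mm thick, 1 mm bevel at its lower edge, with a round knob 10 mm across and 12 mm tall in the middle of its top; about 70 g. Origin at the centre of its underside, z up through the knob. Yaw does not matter. Seated and unloaded its underside is about 6 mm below the rim; with the ring home, about 9 mm.
- ring: Loose aluminium screw ring, about 140 g. Origin at the centre of the skirt's lower edge, z up. Skirt 82 mm across outside, 74 inside, 20 mm high; a flange at its top (16 to 20 mm up, hole 40 mm wide) presses on the disc. When turned home at the stop its origin is 15 mm below the rim and it stays when let go. Turning takes up to about 0.3 N m, more only at the stop.
- bridge (a point): Middle of the top of the ring's bridge handle, 47 mm above the ring's origin: a straight bar 14 mm wide, 76 mm long along the ring's y, 16 mm high, free underneath (15 mm gap) between two end posts. The place to grip the ring.
- lug (a point): Middle of one of the ring's two inner lugs, 30 degrees wide, at the ring's +x and -x (half a turn gives the same ring), reaching in to 32.5 mm from its axis. Lugs standing on the collar: ring origin 1 to 4 mm below the rim. Lugs in the gaps: it drops to 12 mm below, flange on the disc; turned clockwise it runs free 30 to 40 degrees, then draws down 3 mm against the springs.
- motor: Stepper motor standing on the bench, 42 mm square and 64 mm tall with its shaft, a bystander. Origin at the centre of its underside.
- tin: Small tin, 62 mm across and 55 mm tall, a bystander. Origin at the centre of its underside.
- driver: Small driver board with a heat sink and fan, 60 x 50 x 31 mm, a bystander. Origin at the centre of its underside.
There are look-alikes about, which are no part of the job. Leave any turquoise or yellow look-alike of the disc alone.

How it is judged:
On the way, in this order (a step that is already met when the one before it is completed fails the run):
1. the disc lies level on the seat in the mouth, let go, the ring not yet over it (z of disc in the frame of mouth below -0.0048 m and horizontal distance between disc and mouth below 0.0025 m and angle between disc's own z axis and vertical below 0.06 rad and contact force between the fingers and disc below 0.05 N and horizontal distance between ring and mouth above 0.06 m), for 0.2 s.
2. the ring is down over the neck, its lugs through the gaps (z of ring in the frame of mouth below -0.0095 m and horizontal distance between ring and mouth below 0.004 m and angle between ring's own z axis and vertical below 0.08 rad), for 0.1 s.
At the end, for the whole second after the job is handed in: Ring let go and screwed home: origin 13.8 to 17.5 mm below the rim, within 4 mm of the canister's axis; disc under it in the mouth, knob up, underside 7.5 to 12.5 mm below the rim, within 2.5 mm of the axis; both level within 0.05 rad and at rest (z of ring in the frame of mouth between -0.0175 and -0.0138 m and horizontal distance between ring and mouth below 0.004 m and angle between each of ring, disc's own z axis and vertical below 0.05 rad and z of disc in the frame of mouth between -0.0125 and -0.0075 m and horizontal distance between disc and mouth below 0.0025 m and linear speed of each of ring, disc below 0.01 m/s and angular speed of ring below 0.05 rad/s); the robot touches nothing.
It fails at once if the disc is forced against the canister with more than 30 N (contact force between disc and canister above 30 N).
It fails at once if the ring is forced against the canister with more than 90 N (contact force between ring and canister above 90 N).
It fails at once if the disc is dropped (moves faster than 0.5 m/s with no finger on it) (linear speed of disc above 0.5 m/s and contact force between the fingers and disc below 0.01 N).
It fails at once if the ring is dropped (moves faster than 0.5 m/s with no finger on it) (linear speed of ring above 0.5 m/s and contact force between the fingers and ring below 0.01 N).
It fails at once if a bystander is moved by more than 20 mm (distance of any of motor, tin, driver from where it was at the start of the episode above 0.02 m).
It also fails if it takes over 72 s, if anything falls off the work surface, if the arm or the gripper's body presses on something with over 40 N, if the wrist force passes 120 N, or if a joint passes its speed limit or range.

## Working session

There is one attempt and no reset: what is moved stays moved. The work goes in short steps, Python scripts to look and compute and a shell command to move; the robot and the scene stay as the last step left them, time stands still between calls to the robot, and variables do not carry over. Pictures are saved under pics/ and viewed, at most 10 in all, crops included, and the job is handed in when it is done.

```bash
ls; mkdir -p pics; cat > h.py <<'E'
import numpy as np, cv2
from scipy.spatial.transform import Rotation as R
from station import monitor, eyes, robot
def T():
    s=monitor.read_state(); M=np.eye(4); M[:3,:3]=R.from_rotvec(s['tcp_rot']).as_matrix(); M[:3,3]=s['tool_pos']; return M
def cloud(cam):
    M=T(); im,d=eyes.camera(cam); m=eyes.camera_model(cam); K=np.array(m['camera_matrix'])
    W=np.array(m['world_from_camera']) if cam!='wrist' else M@np.array(m['tool_from_camera'])
    v,u=np.mgrid[:d.shape[0],:d.shape[1]]
    P=np.stack([(u-K[0,2])/K[0,0]*d,-(v-K[1,2])/K[1,1]*d,-d],-1)@W[:3,:3].T+W[:3,3]
    P[d==0]=np.nan
    return im,P,W,K
def save(im,n): cv2.imwrite('pics/'+n,im[...,::-1])
def totool(p):  # world point -> tool coords, cm
    return (np.linalg.inv(T())@np.append(p,1))[:3]*100
E
python3 - <<'E'
from h import *
s=monitor.read_state(); print(s)
print({k:v for k,v in eyes.camera_model('top').items()})
ims=[]
for c in ['scene','top']:
    im,P,W,K=cloud(c); ims.append(im)
    for t in ['canister','mouth','disc','ring','bridge','lug','motor','tin','driver']:
        f=eyes.landmark_of if t in('mouth','bridge','lug') else eyes.landmark_of
        print(c,t,[(np.round(x['location'],3).tolist(),round(x['conf'],2)) for x in f(c,t)][:4])
save(ims[0],'s0.png'); save(ims[1],'t0.png')
E
```

```text
pics
{'time': 0.0, 'joint_positions': array([-1.14578270e+00,  1.16475751e-01,  1.44225959e+00,  3.31794606e-05,
        1.58401711e+00, -3.78090532e-02]), 'qvel': array([ 3.71042621e-05, -1.03495651e-03,  4.34905444e-04, -5.73508507e-04,
       -7.20073956e-04, -9.99401538e-04]), 'effort': array([ 3.99352022e-03, -7.21249509e+01, -6.22606015e+01,  7.80689833e-02,
        2.34415306e-02, -8.81829828e-05]), 'tool_pos': array([ 0.30128041, -0.60379908,  0.21791561]), 'tcp_rot': array([-3.05673516e+00, -7.20267033e-01,  2.99258064e-04]), 'contact_force': array([ 0.63334424,  0.52823101, -0.66761793]), 'wrist_torque': array([ 0.06333453, -0.02504467, -0.04607462]), 'grip_force': 0.0, 'finger_gap': 0.09311225400082007}
{'camera_matrix': array([[426.19566168,   0.        , 275.12095596],
       [  0.        , 426.19566168, 209.11139737],
       [  0.        ,   0.        ,   1.        ]]), 'world_from_camera': array([[ 0.00201011,  0.97570546, -0.21907721,  0.33372769],
       [-0.99999521,  0.00144572, -0.0027365 ,  0.04058916],
       [-0.0023533 ,  0.21908166,  0.97570369,  1.00446408],
[... 375 characters left out ...]
ene lug [([0.525, 0.225, 0.006], 0.56)]
scene motor [([0.685, 0.257, 0.001], 0.79)]
scene tin [([0.71, -0.268, -0.002], 0.65), ([0.62, 0.002, 0.089], 0.17)]
scene driver [([0.33, 0.352, -0.004], 0.66)]
top canister [([0.621, -0.004, -0.0], 0.57)]
top mouth [([0.623, -0.002, 0.093], 0.88), ([0.624, -0.002, -0.001], 0.59)]
top disc [([0.5, -0.096, 0.003], 0.8), ([0.553, -0.289, -0.002], 0.78), ([0.619, -0.141, 0.002], 0.75)]
top ring [([0.491, 0.232, 0.0], 0.9)]
top bridge [([0.488, 0.235, 0.043], 0.85)]
top lug [([0.522, 0.228, 0.004], 0.81)]
top motor [([0.685, 0.254, 0.0], 0.86)]
top tin [([0.704, -0.259, 0.004], 0.97), ([0.49, 0.23, 0.046], 0.52)]
top driver [([0.332, 0.355, 0.004], 0.63)]
```

View pics/s0.png

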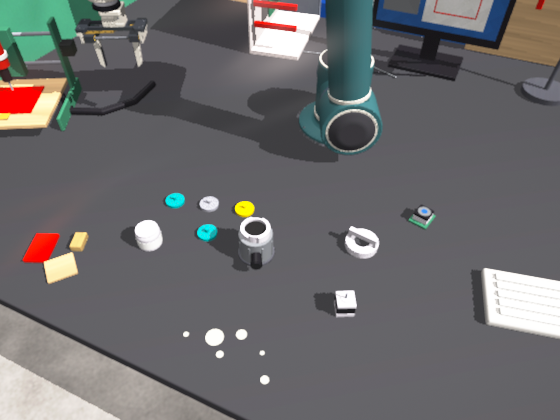

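View pics/t0.png

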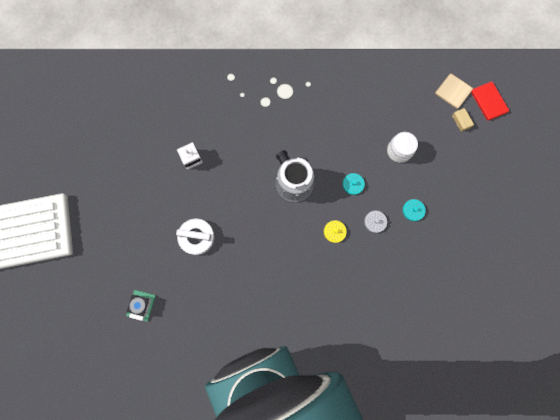

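The scene has four knobbed discs: the grey steel one is at top pixel (376,222), between turquoise discs at (354,184) and (414,210) and a yellow one at (335,232). The ring is at (195,236) with its bar nearly along world y. The canister is at (296,175), with its hose towards the upper left.

```bash
cat >> h.py <<'E'
def fmt(p): return np.round(p,4).tolist()
E
python3 - <<'E'
from h import *
im,P,W,K=cloud('top')
print('disc px',fmt(P[222,372]),fmt(P[226,384]), im[222,372])
p=np.nanmedian(P[215:230,368:384].reshape(-1,3),0);print(fmt(p))
print(eyes.camera_model('wrist'))
M=T();print(M.round(4))
print('tool shift to disc cm',totool([p[0],p[1],0.22]))
# ring bar: points with z ~0.047
m=(abs(P[...,2]-.046)<.006)&(np.hypot(P[...,0]-.49,P[...,1]-.232)<.05)
q=P[m][:,:2];c=q.mean(0);u,s,v=np.linalg.svd(q-c);print('bar',len(q),c,v[0],s, np.ptp((q-c)@v[0]))
E
```

```text
disc px [0.5255, -0.1861, 0.0126] [0.5164, -0.2147, 0.0097] [189 190 197]
[0.5258, -0.1942, 0.0102]
{'camera_matrix': array([[316.77302989,   0.        , 279.25683011],
       [  0.        , 316.77302989, 206.47459166],
       [  0.        ,   0.        ,   1.        ]]), 'tool_from_camera': array([[ 2.82832691e-04,  9.66043857e-01,  2.58377992e-01,
         7.12196034e-02],
       [ 9.99999697e-01, -8.58850345e-05, -7.73532971e-04,
         2.89746218e-05],
       [-7.25075972e-04,  2.58378132e-01, -9.66043589e-01,
        -1.66521199e-01],
       [ 0.00000000e+00,  0.00000000e+00,  0.00000000e+00,
         1.00000000e+00]])}
[[ 0.8948  0.4465  0.      0.3014]
 [ 0.4465 -0.8948  0.     -0.604 ]
 [ 0.     -0.     -1.      0.2186]
 [ 0.      0.      0.      1.    ]]
tool shift to disc cm [ 38.38388953 -26.6492146   -0.13406573]
bar 211 [0.48902254 0.22937806] [-0.14721642 -0.9891043 ] [0.31864893 0.06040222] 0.07594919511304676
```

```bash
python3 -m crank '[[38.4,-26.6,9,0,0,0],[38.4,-26.6,9,0,0,0],[38.4,-26.6,9,0,0,0],[38.4,-26.6,9,0,0,0],[38.4,-26.6,9,0,0,0],[38.4,-26.6,9,0,0,0],[38.4,-26.6,9,0,0,0],[38.4,-26.6,9,0,0,0]]' -0.4 20
python3 - <<'E'
from h import *
print(totool([.5258,-.1942,.12]))
E
```

```text
time: 1.72
tool_pos: [0.4594, -0.3153, 0.1555]
tcp_rot: [3.058, 0.72, 0.001]
contact_force: [1.6, 0.2, -1.0]
finger_gap: 0.0442
grip_force: 0.0
[11.34049645 -7.87484564  3.54788698]
```

```bash
python3 -m crank '[[11.3,-7.9,3.5,0,0,0],[11.3,-7.9,3.5,0,0,0],[11.3,-7.9,3.5,0,0,0],[11.3,-7.9,3.5,0,0,0],[11.3,-7.9,3.5,0,0,0],[11.3,-7.9,3.5,0,0,0]]'
python3 - <<'E'
from h import *
s=monitor.read_state();print(s['tool_pos'],s['joint_positions'])
im,P,W,K=cloud('wrist'); save(im,'w1.png')
print([(np.round(x['location'],4).tolist(),round(x['conf'],2)) for x in eyes.landmark_of('wrist','disc')])
# knob top points and disc rim by height
m=(abs(P[...,2]-.022)<.004)&(np.hypot(P[...,0]-.5258,P[...,1]+.1942)<.02)
print(m.sum(),fmt(np.nanmedian(P[m],0)))
m=(abs(P[...,2]-.010)<.003)&(np.hypot(P[...,0]-.5258,P[...,1]+.1942)<.04)
(c,r)=cv2.minEnclosingCircle(P[m][:,:2].astype(np.float32));print(c,r)
print(totool([*c,.012]))
E
```

```text
time: 2.22
tool_pos: [0.525, -0.1952, 0.1204]
tcp_rot: [-3.057, -0.723, 0.001]
contact_force: [-0.4, -0.7, 1.0]
finger_gap: 0.028
grip_force: 0.0
[ 0.52495853 -0.19520436  0.12043844] [-4.01470526e-01 -9.08697382e-02  1.81071058e+00 -1.46668903e-04
  1.42215573e+00  7.04604636e-01]
[([0.6185, -0.141, 0.0028], 0.94), ([0.553, -0.288, 0.0026], 0.62), ([0.5261, -0.195, -0.0029], 0.58), ([0.5056, -0.0974, 0.001], 0.56)]
105 [0.5278, -0.1951, 0.0223]
(0.527130663394928, -0.1953265517950058) 0.026088662445545197
[ 2.78812767e-01 -5.91576453e-03  1.08972773e+01]
```

View pics/w1.png

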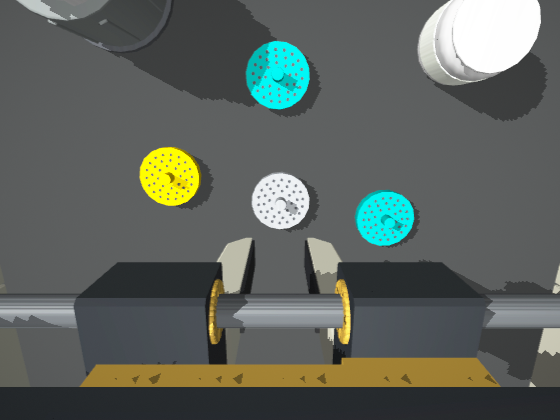

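The steel disc is at pixel (281,200), under the fingers, with nothing close to their path. Going down to the knob.

```bash
python3 -m crank '[[0.27,0,3,0,0,0],[0.27,0,6,0,0,0],[0.27,0,8.5,0,0,0],[0.27,0,10,0,0,0],[0.27,0,10.8,0,0,0],[0.27,0,10.8,0,0,0],[0.27,0,10.8,0,0,0]]' -0.4 20
python3 -m crank '[[0,0,0,0,0,0],[0,0,0,0,0,0],[0,0,0,0,0,0],[0,0,0,0,0,0],[0,0,0,0,0,0],[0,0,0,0,0,0]]' -1 20
python3 -m crank '[[0,0,-1,0,0,0],[0,0,-4,0,0,0],[0,0,-8,0,0,0],[0,0,-12,0,0,0],[0,0,-16,0,0,0],[0,0,-16,0,0,0],[0,0,-16,0,0,0]]'
```

```text
time: 2.9
tool_pos: [0.5272, -0.1956, 0.0133]
tcp_rot: [3.058, 0.719, 0.001]
contact_force: [-0.4, -0.4, 0.5]
finger_gap: 0.0277
grip_force: 0.0
time: 3.4
tool_pos: [0.5274, -0.195, 0.0132]
tcp_rot: [3.057, 0.72, 0.001]
contact_force: [-0.9, -0.5, 6.0]
finger_gap: 0.0093
grip_force: 20.0
time: 3.98
tool_pos: [0.5279, -0.195, 0.1756]
tcp_rot: [3.055, 0.72, 0.006]
contact_force: [-0.4, -0.4, -1.9]
finger_gap: 0.0087
grip_force: 20.0
```

```bash
python3 -m crank '[[8,-13.1,-1.5,0,0,0],[8,-13.1,-1.5,0,0,0],[8,-13.1,-1.5,0,0,0],[8,-13.1,-1.5,0,0,0],[8,-13.1,-1.5,0,0,0],[8,-13.1,-1.5,0,0,0],[8,-13.1,-1.5,0,0,0]]'
python3 - <<'E'
from h import *
im,P,W,K=cloud('wrist'); save(cv2.resize(im,(800,600)),'w2.png'); np.save('P2.npy',P)
np.save('T2.npy',T())
def circ(m):
    q=P[m][:,:2]; A=np.c_[2*q,np.ones(len(q))]; s=np.linalg.lstsq(A,(q**2).sum(1),rcond=None)[0]; return s[:2],np.sqrt(s[2]+s[:2]@s[:2])
c=np.array([.621,-.002])
rho=np.hypot(*(P[...,:2]-c).transpose(2,0,1))
m=(abs(P[...,2]-.095)<.004)&(rho<.05); print('rim',m.sum(),circ(m),cv2.minEnclosingCircle(P[m][:,:2].astype(np.float32)),np.median(P[m][:,2]))
for t in ['mouth','thread_axis','seat_middle']:
    print(t,[(np.round(x['location'],4).tolist(),round(x['conf'],2)) for x in eyes.landmark_of('wrist',t)][:2])
print(T().round(4))
E
```

```text
time: 4.57
tool_pos: [0.5398, -0.042, 0.1865]
tcp_rot: [-3.057, -0.721, 0.003]
contact_force: [-0.3, -0.9, -0.8]
finger_gap: 0.0091
grip_force: 20.0
rim 2716 (array([ 0.62083452, -0.00284107]), np.float64(0.03094603782726888)) ((0.6209526658058167, -0.002813599305227399), 0.03569149225950241) 0.09487394787755854
mouth [([0.6235, -0.0059, 0.0969], 0.66)]
thread_axis [([0.6249, -0.0036, 0.0945], 0.9)]
seat_middle [([0.6191, -0.0026, 0.0872], 0.8)]
[[ 8.954e-01  4.452e-01 -7.000e-04  5.401e-01]
 [ 4.452e-01 -8.954e-01  0.000e+00 -4.280e-02]
 [-6.000e-04 -3.000e-04 -1.000e+00  1.872e-01]
 [ 0.000e+00  0.000e+00  0.000e+00  1.000e+00]]
```

View pics/w2.png

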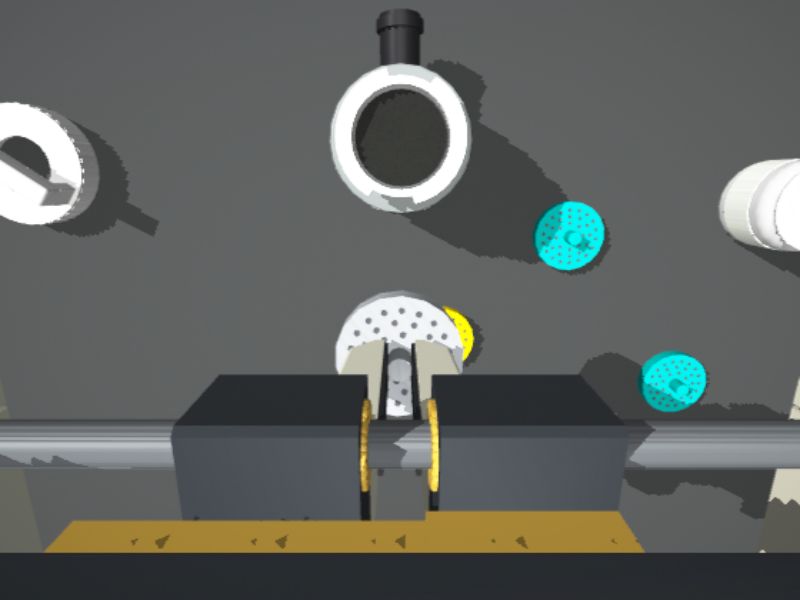

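The disc is in the fingers at (400,330) and the mouth is at (402,138), clear of it. The collar gaps show as grey sectors at about (410,72) and (390,198). Now measuring the held disc and the gap angles.

```bash
python3 - <<'E'
from h import *
P=np.load('P2.npy');M=np.load('T2.npy')
c=np.array([.6209,-.0028])
d=P[...,:2]-c; rho=np.hypot(d[...,0],d[...,1]); th=np.degrees(np.arctan2(d[...,1],d[...,0]))
m=(rho>.032)&(rho<.035)
for a in range(-180,180,6):
    k=m&(th>=a)&(th<a+6); print(a,round(float(np.nanmedian(P[...,2][k])),4) if k.sum() else None,end='; ')
m=(rho>.05)&(rho<.072)&(P[...,2]>.025)&(P[...,2]<.065); print('\nhose',np.median(th[m]),m.sum())
i=rho<.02; print('seat z',np.nanmedian(P[...,2][i]))
# disc in tool frame
Q=(P-M[:3,3])@M[:3,:3]
m=(abs(Q[...,0])<.03)&(abs(Q[...,1])<.03)&(Q[...,2]>-.004)&(Q[...,2]<.008)
q=Q[m]; A=np.c_[q[:,:2],np.ones(len(q))]
co=np.linalg.lstsq(A,q[:,2],rcond=None)[0]
for _ in range(4):
    r=abs(A@co-q[:,2])<.001; co=np.linalg.lstsq(A[r],q[r,2],rcond=None)[0]
print('plane',co,r.sum())
g=q[r]; 
# rim fit: outer points by angle
for cx0 in [0]:
    b=[]; a=np.degrees(np.arctan2(g[:,1],g[:,0])); rr=np.hypot(g[:,0],g[:,1])
    for t in range(-90,90,10):
        k=(a>=t)&(a<t+10)
        if k.sum()>3: j=np.argmax(np.where(k,rr,0)); b.append(g[j,:2])
    b=np.array(b); A2=np.c_[2*b,np.ones(len(b))]; s=np.linalg.lstsq(A2,(b**2).sum(1),rcond=None)[0]; print('disc c tool',s[:2],np.sqrt(s[2]+s[:2]@s[:2]),len(b))
    from scipy.optimize import least_squares
    f=least_squares(lambda p:np.hypot(*(b-p).T)-.0258,[0,0],loss='soft_l1',f_scale=.0005);print(f.x,np.abs(f.fun).max())
E
```

```text
-180 0.0733; -174 0.0736; -168 0.0731; -162 0.0733; -156 0.0735; -150 0.0737; -144 0.0807; -138 0.0945; -132 0.0947; -126 0.0946; -120 0.0946; -114 0.0944; -108 0.0942; -102 0.0944; -96 0.0941; -90 0.0942; -84 0.094; -78 0.0945; -72 0.0945; -66 0.0946; -60 0.094; -54 0.0944; -48 0.0943; -42 0.0947; -36 0.0943; -30 0.0943; -24 0.0947; -18 0.0945; -12 0.0943; -6 0.0942; 0 None; 6 None; 12 None; 18 None; 24 None; 30 None; 36 0.0945; 42 0.094; 48 0.0946; 54 0.0947; 60 0.0944; 66 0.0944; 72 0.0945; 78 0.0944; 84 0.0946; 90 0.0945; 96 0.0943; 102 0.0945; 108 0.0942; 114 0.0947; 120 0.094; 126 0.0944; 132 0.0945; 138 0.0945; 144 0.0946; 150 0.0947; 156 0.0945; 162 0.0945; 168 0.0943; 174 0.0742; 
hose 26.914695789251432 877
seat z 0.08946444045626611
plane [0.00156723 0.00120929 0.00294128] 2614
disc c tool [ 0.00020934 -0.00012959] 0.025685876282064417 18
[ 6.42172745e-05 -1.31498637e-04] 0.00034511103302437354
```

```bash
python3 - <<'E'
from h import *
P=np.load('P2.npy');M=np.load('T2.npy')
for z in (.11,.1021): print((np.linalg.inv(M)@[.6209,-.0028,z,1])[:3]*100)
c=np.array([.6209,-.0028])
d=P[...,:2]-c; rho=np.hypot(d[...,0],d[...,1]); th=np.degrees(np.arctan2(d[...,1],d[...,0]))%360
m=(rho>.032)&(rho<.035)
for lo,hi in((168,182),(210,226)):
  for a in range(lo,hi):
    k=m&(th>=a)&(th<a+1); print(a,round(float((P[...,2][k]>.09).mean()),2),end='; ')
m=(rho>.0285)&(rho<.0365)&(abs(P[...,2]-.0945)<.003)
# hole circle: inner edge
b=[]
for a in range(0,360,6):
    k=(abs(P[...,2]-.0945)<.003)&(th>=a)&(th<a+6)&(rho<.05)
    if k.sum(): j=np.argmin(np.where(k,rho,9)); b.append(P[...,:2][np.unravel_index(j,k.shape)])
b=np.array(b);s=np.linalg.lstsq(np.c_[2*b,np.ones(len(b))],(b**2).sum(1),rcond=None)[0];print('hole',s[:2],np.sqrt(s[2]+s[:2]@s[:2]))
E
```

```text
[9.02830362 0.06789186 7.65494863]
[9.02931915 0.06838661 8.44494782]
168 1.0; 169 1.0; 170 1.0; 171 1.0; 172 1.0; 173 1.0; 174 1.0; 175 0.67; 176 0.4; 177 0.0; 178 0.0; 179 0.0; 180 0.0; 181 0.0; 210 0.0; 211 0.0; 212 0.0; 213 0.0; 214 0.0; 215 0.0; 216 0.0; 217 0.0; 218 0.0; 219 0.75; 220 1.0; 221 1.0; 222 1.0; 223 1.0; 224 1.0; 225 1.0; hole [ 0.62115985 -0.00260543] 0.026236198138492796
```

```bash
python3 -m crank '[[3,0.02,0,0,0,0],[6,0.04,0,0,0,0],[9.05,0.06,1,0,0,0],[9.05,0.06,4,0,0,0],[9.05,0.06,6.5,0,0,0],[9.05,0.06,6.5,0,0,0],[9.05,0.06,6.5,0,0,0],[9.05,0.06,6.5,0,0,0]]'
python3 - <<'E'
from h import *
im,P,W,K=cloud('wrist');M=T();print(M[:3,3])
c=np.array([.6209,-.0028])
d=P[...,:2]-c; rho=np.hypot(d[...,0],d[...,1])
m=(abs(P[...,2]-.0945)<.003)&(rho<.045);q=P[m][:,:2]
print(m.sum()); th=np.degrees(np.arctan2(*(q-c).T[::-1]))
from scipy.optimize import least_squares
b=[]
for a in range(-180,180,6):
    k=(th>=a)&(th<a+6)
    if k.sum()>5: j=np.argmax(np.hypot(*(q-c).T)*k); b.append(q[j])
b=np.array(b);f=least_squares(lambda p:np.hypot(*(b-p).T)-.0355,c,loss='soft_l1',f_scale=.0005);print(f.x,len(b),abs(f.fun).max())
print('tool',(np.linalg.inv(M)@[*f.x,.1021,1])[:3]*100)
E
```

```text
time: 5.43
tool_pos: [0.6219, -0.0025, 0.1243]
tcp_rot: [3.058, 0.719, 0.002]
contact_force: [-0.0, 0.6, -0.4]
finger_gap: 0.0088
grip_force: 20.0
[ 0.62213341 -0.00244378  0.12479801]
2135
[ 0.62080855 -0.0027617 ] 41 0.004040821366852701
tool [-0.13761978 -0.03333345  2.26947356]
```

```bash
cat >> h.py <<'E'
from scipy.optimize import least_squares
def tcloud():  # wrist cloud in tool coords
    im,d=eyes.camera('wrist'); m=eyes.camera_model('wrist'); K=np.array(m['camera_matrix']); W=np.array(m['tool_from_camera'])
    v,u=np.mgrid[:d.shape[0],:d.shape[1]]
    P=np.stack([(u-K[0,2])/K[0,0]*d,-(v-K[1,2])/K[1,1]*d,-d],-1)@W[:3,:3].T+W[:3,3]
    P[d==0]=np.nan
    return im,P
E
python3 - <<'E'
from h import *
for i in range(3):
    z0=T()[2,3]; print('state',T()[:3,3])
    im,Q=tcloud()
    c=np.zeros(2); zr=z0-.0945
    rho=np.hypot(Q[...,0],Q[...,1])
    m=(abs(Q[...,2]-zr)<.003)&(rho<.045);q=Q[m][:,:2];th=np.degrees(np.arctan2(q[:,1],q[:,0]));b=[]
    for a in range(-180,180,6):
        k=(th>=a)&(th<a+6)
        if k.sum()>8: j=np.argmax(np.hypot(*q.T)*k); b.append(q[j])
    b=np.array(b);f=least_squares(lambda p:np.hypot(*(b-p).T)-.0355,c,loss='soft_l1',f_scale=.0003);print(f.x*1000,len(b),np.sort(abs(f.fun))[-6:],np.median(Q[m][:,2])*1000)
    m=(rho<.03)&(Q[...,2]>.001)&(Q[...,2]<.005); b=[];q=Q[m][:,:2];th=np.degrees(np.arctan2(q[:,1],q[:,0]))
    for a in range(-80,80,8):
        k=(th>=a)&(th<a+8)
        if k.sum()>3: j=np.argmax(np.hypot(*q.T)*k); b.append(q[j])
    b=np.array(b);f=least_squares(lambda p:np.hypot(*(b-p).T)-.0258,c,loss='soft_l1',f_scale=.0003);print(' disc',f.x*1000,len(b))
E
```

```text
state [ 0.62213341 -0.00244378  0.12479801]
[-1.41889454 -0.30354725] 41 [0.00407408 0.00407574 0.00409573 0.0040968  0.00410142 0.00419897] 29.94016381651751
 disc [-0.04517473  0.2429009 ] 20
state [ 0.62218011 -0.00234718  0.12486759]
[-1.48058845 -0.26707276] 41 [0.00410718 0.00411299 0.00414081 0.00414464 0.0041944  0.00426128] 29.9815987011562
 disc [-0.08458517  0.29702656] 20
state [ 0.62210025 -0.00227425  0.12464269]
[-1.49282986 -0.16270106] 41 [0.00393405 0.00398703 0.00401094 0.00407616 0.0041039  0.00419938] 29.77175602941838
 disc [-0.08495748  0.29676934] 20
```

```bash
python3 -m crank '[[-0.14,-0.05,0.5,0,0,0],[-0.14,-0.05,1.2,0,0,0],[-0.14,-0.05,1.5,0,0,0],[-0.14,-0.05,1.5,0,0,0],[-0.14,-0.05,1.5,0,0,0]]'
python3 -m crank '[[0,0,0.1,0,0,0],[0,0,0.2,0,0,0],[0,0,0.3,0,0,0],[0,0,0.3,0,0,0]]'
python3 -m crank '[[0,0,0.1,0,0,0],[0,0,0.2,0,0,0],[0,0,0.3,0,0,0],[0,0,0.3,0,0,0]]'
```

```text
time: 6.05
tool_pos: [0.6198, -0.0021, 0.1072]
tcp_rot: [-3.058, -0.72, 0.001]
contact_force: [0.5, -0.5, -0.8]
finger_gap: 0.0092
grip_force: 20.0
time: 6.38
tool_pos: [0.62, -0.0021, 0.1044]
tcp_rot: [-3.058, -0.72, 0.0]
contact_force: [-0.5, -0.4, -1.4]
finger_gap: 0.0088
grip_force: 20.0
time: 6.72
tool_pos: [0.6201, -0.0021, 0.1016]
tcp_rot: [3.058, 0.72, 0.0]
contact_force: [-0.3, 0.1, 2.5]
finger_gap: 0.009
grip_force: 20.0
```

```bash
python3 -m crank '[[0,0,0,0,0,0],[0,0,0,0,0,0],[0,0,0,0,0,0],[0,0,0,0,0,0],[0,0,0,0,0,0]]' -0.4
python3 -m crank '[[0,0,-1,0,0,0],[0,0,-3,0,0,0],[0,0,-6,0,0,0],[-3,0,-9,0,0,0],[-6,0,-9,0,0,0],[-6,0,-9,0,0,0],[-6,0,-9,0,0,0]]'
python3 - <<'E'
from h import *
im,P,W,K=cloud('wrist'); save(im[:300,100:460],'w3.png')
c=np.array([.6209,-.0028]); d=P[...,:2]-c; rho=np.hypot(d[...,0],d[...,1])
m=(rho<.024)&(rho>.008)&(P[...,2]>.09)&(P[...,2]<.106); q=P[m];A=np.c_[q[:,:2]-c,np.ones(len(q))]
co=np.linalg.lstsq(A,q[:,2],rcond=None)[0];print('disc top plane',co,len(q))
m=(rho>.0275)&(rho<.0365)&(abs(P[...,2]-.0945)<.003); print('rim z',np.median(P[m][:,2]),cv2.minEnclosingCircle(P[m][:,:2].astype(np.float32)))
m=(rho<.03)&(P[...,2]>.0975)&(P[...,2]<.102); print('disc',cv2.minEnclosingCircle(P[m][:,:2].astype(np.float32)))
E
```

```text
time: 7.13
tool_pos: [0.62, -0.0021, 0.1016]
tcp_rot: [-3.058, -0.72, -0.0]
contact_force: [0.2, -0.3, -0.6]
finger_gap: 0.0278
grip_force: 0.0
time: 7.72
tool_pos: [0.566, -0.0294, 0.1931]
tcp_rot: [3.058, 0.719, 0.003]
contact_force: [-0.4, 0.5, -0.1]
finger_gap: 0.0279
grip_force: 0.0
disc top plane [ 0.00105062 -0.00209189  0.09950914] 2548
rim z 0.09491196151965356 ((0.6210917234420776, -0.0029332339763641357), 0.035839471966028214)
disc ((0.6203683614730835, -0.0044006709940731525), 0.027550840750336647)
```

View pics/w3.png

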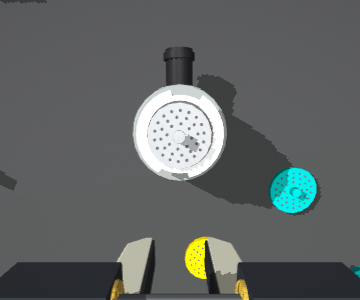

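The disc lies level in the mouth at crop pixel (180,135), inside the rim. Now to the ring.

```bash
python3 -m crank '[[4.7,-26.6,4,0,0,-55],[4.7,-26.6,4,0,0,-55],[4.7,-26.6,4,0,0,-55],[4.7,-26.6,4,0,0,-55],[4.7,-26.6,4,0,0,-55],[4.7,-26.6,4,0,0,-55],[4.7,-26.6,4,0,0,-55],[4.7,-26.6,4,0,0,-55]]' 0
python3 -m crank '[[0,0,0,0,0,0],[0,0,0,0,0,0],[0,0,0,0,0,0]]'
cat > look.py <<'E'
from h import *
s=monitor.read_state(); z0=s['tool_pos'][2]; print(s['tool_pos'],s['joint_positions'].round(3))
im,Q=tcloud()
import sys
zt=float(sys.argv[1]) # expected world z of bar top
m=(abs(z0-Q[...,2]-zt)<.005)&(np.hypot(Q[...,0],Q[...,1])<.07)
q=Q[m][:,:2]; (c,wh,a)=cv2.minAreaRect((q*1000).astype(np.float32)); print('rect mm',c,wh,a)
mu=q.mean(0);v=np.linalg.svd(q-mu)[2][0];v*=np.sign(v[0]);print(len(q),'mean',mu*1000,'bar dir deg from tool x',np.degrees(np.arctan2(v[1],v[0])),'depth',np.median(Q[m][:,2])*1000)
save(im,'look_last.png')
E
python3 look.py 0.047
```

```text
time: 8.43
tool_pos: [0.4881, 0.2343, 0.1502]
tcp_rot: [-2.367, -2.063, 0.003]
contact_force: [0.5, 0.2, -1.1]
finger_gap: 0.0467
grip_force: 0.0
time: 8.68
tool_pos: [0.49, 0.2298, 0.1514]
tcp_rot: [-2.383, -2.047, 0.001]
contact_force: [-0.3, -0.0, -0.7]
finger_gap: 0.0463
grip_force: 0.0
[0.49001102 0.22983969 0.1514434 ] [ 0.391 -0.152  1.815 -0.     1.479  0.543]
rect mm (1.4451065063476562, -0.4214634895324707) (75.70320892333984, 13.944130897521973) 0.3211464285850525
1295 mean [ 3.54646394 -0.31452847] bar dir deg from tool x -0.0852711617724798 depth 104.05998505573757
```

```bash
python3 -m crank '[[0.14,-0.04,4,0,0,0],[0.14,-0.04,8,0,0,0],[0.14,-0.04,10.5,0,0,0],[0.14,-0.04,12,0,0,0],[0.14,-0.04,12.5,0,0,0],[0.14,-0.04,12.5,0,0,0],[0.14,-0.04,12.5,0,0,0]]'
python3 -m crank '[[0,0,0,0,0,0],[0,0,0,0,0,0],[0,0,0,0,0,0],[0,0,0,0,0,0],[0,0,0,0,0,0],[0,0,0,0,0,0]]' -1 40
python3 -m crank '[[0,0,-1,0,0,0],[0,0,-3,0,0,0],[0,0,-7,0,0,0],[0,0,-11,0,0,0],[0,0,-15,0,0,0],[0,0,-15,0,0,0],[0,0,-15,0,0,0]]'
python3 look.py 0.195
```

```text
time: 9.32
tool_pos: [0.4901, 0.2314, 0.0276]
tcp_rot: [2.381, 2.049, 0.001]
contact_force: [0.5, -0.1, 0.1]
finger_gap: 0.0467
grip_force: 0.0
time: 9.82
tool_pos: [0.4895, 0.2316, 0.0269]
tcp_rot: [2.38, 2.051, 0.001]
contact_force: [-0.0, -1.9, 1.6]
finger_gap: 0.0137
grip_force: 40.0
time: 10.4
tool_pos: [0.4902, 0.2318, 0.1795]
tcp_rot: [2.379, 2.05, 0.006]
contact_force: [0.7, -0.1, -2.5]
finger_gap: 0.0138
grip_force: 40.0
[0.49017395 0.23183854 0.17947425] [ 0.395 -0.165  1.781  0.     1.522  0.543]
rect mm (0.6867542266845703, 2.6154747009277344) (40.59381866455078, 75.22540283203125) 72.14205932617188
1907 mean [12.40151524  0.02672654] bar dir deg from tool x -0.5600591006058221 depth -19.870607673282166
```

```bash
python3 -m crank '[[-30.3,20.8,-1,0,0,-26],[-30.3,20.8,-1,0,0,-26],[-30.3,20.8,-1,0,0,-26],[-30.3,20.8,-1,0,0,-26],[-30.3,20.8,-1,0,0,-26],[-30.3,20.8,-1,0,0,-26],[-30.3,20.8,-1,0,0,-26],[-30.3,20.8,-1,0,0,-26]]'
python3 - <<'E'
from h import *
M=T();w=np.array([.651,-.098,.19]);print(totool(w),np.degrees(np.arctan2(M[1,0],M[0,0])))
E
```

```text
time: 11.12
tool_pos: [0.6306, -0.0605, 0.1832]
tcp_rot: [-1.856, -2.531, 0.002]
contact_force: [0.7, 1.4, -1.6]
finger_gap: 0.0136
grip_force: 40.0
[-4.18975415  0.81144508 -0.68411956] 107.50829706380568
```

```bash
python3 -m crank '[[-3,0.5,-0.4,0,0,0],[-4.2,0.8,-0.4,0,0,0],[-4.2,0.8,-0.4,0,0,0],[-4.2,0.8,-0.4,0,0,0],[-4.2,0.8,-0.4,0,0,0]]'
python3 - <<'E'
from h import *
M=T(); im,Q=tcloud(); np.save('Q4.npy',Q); np.save('M4.npy',M); save(cv2.resize(im,(800,600)),'w4.png')
P=Q@M[:3,:3].T+M[:3,3]; print(M[:3,3],np.degrees(np.arctan2(M[1,0],M[0,0])))
c=np.array([.6209,-.0028]); d=P[...,:2]-c; rho=np.hypot(d[...,0],d[...,1])
m=(rho>.0275)&(rho<.04)&(abs(P[...,2]-.0945)<.003)
c,r=cv2.minEnclosingCircle(P[m][:,:2].astype(np.float32)); print('collar',c,r,np.median(P[m][:,2]))
print('in tool mm',(np.linalg.inv(M)@[*c,.095,1])[:3]*1000)
d=P[...,:2]-np.array(c); rho=np.hypot(d[...,0],d[...,1]); th=np.degrees(np.arctan2(d[...,1],d[...,0]))%360
for n,lo,hi in(('a',165,182),('b',210,228),('c',-10,8),('d',30,45)):
  print(n,[(a,round(float((P[...,2][k]>.09).mean()),1)) for a in range(lo,hi) for k in [(rho>.0325)&(rho<.035)&(th>=a%360)&(th<a%360+1)] if k.sum() and 0<(P[...,2][k]>.09).mean()<1])
# ring flange (tool z ~ +7)
rr=np.hypot(Q[...,0],Q[...,1])
m=(rr<.05)&(Q[...,2]>.004)&(Q[...,2]<.011); q=Q[m];A=np.c_[q[:,:2],np.ones(len(q))];co=np.linalg.lstsq(A,q[:,2],rcond=None)[0]
for _ in range(3): k=abs(A@co-q[:,2])<.001; co=np.linalg.lstsq(A[k],q[k,2],rcond=None)[0]
print('flange plane',co,k.sum())
q=q[k]; th=np.degrees(np.arctan2(q[:,1],q[:,0])); b=[]
for a in range(-90,90,6):
    k=(th>=a)&(th<a+6)
    if k.sum()>5: j=np.argmax(np.hypot(*q[:,:2].T)*k); b.append(q[j,:2])
b=np.array(b);f=least_squares(lambda p:np.hypot(*(b-p).T)-.0408,[0,0],loss='soft_l1',f_scale=.0003);print('ring c tool mm',f.x*1000,len(b),np.sort(abs(f.fun))[-5:])
E
```

```text
time: 11.53
tool_pos: [0.6505, -0.0949, 0.1883]
tcp_rot: [-1.855, -2.533, 0.001]
contact_force: [0.3, 0.8, -1.9]
finger_gap: 0.0135
grip_force: 40.0
[ 0.65046201 -0.09488713  0.18833263] 107.55687396870958
collar (0.6210545301437378, -0.0024660369381308556) 0.035741645842790604 0.09487308783803301
in tool mm [ 9.68839767e+01 -3.16714950e-02  9.34394490e+01]
a [(174, 0.8), (176, 0.5)]
b []
c []
d [(38, 0.2), (39, 0.8)]
flange plane [0.00138391 0.00070141 0.00634165] 5124
ring c tool mm [ 0.11974423 -0.0166907 ] 30 [0.00022901 0.00026532 0.00033841 0.00043098 0.00077475]
```

View pics/w4.png

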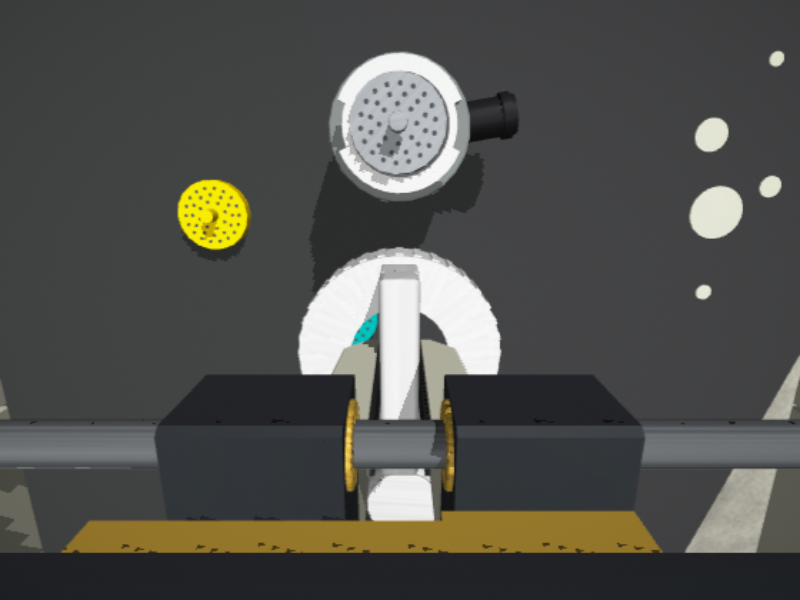

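The disc is level in the mouth at (398,120). The ring hangs level in the fingers at (400,320), its lugs lined up with the gaps at (338,125) and (462,118).

```bash
python3 -m crank '[[3,0,0,0,0,0],[6.5,0,0,0,0,0],[9.6,0,0,0,0,0],[9.6,0,2,0,0,0],[9.6,0,4.5,0,0,0],[9.6,0,5.8,0,0,0],[9.6,0,5.8,0,0,0],[9.6,0,5.8,0,0,0]]'
python3 - <<'E'
from h import *
p=[];f=[]
for i in range(6):
    s=monitor.read_state(); p.append(s['tool_pos']); f.append(s['contact_force']); eyes.camera('wrist')
p=np.array(p);print(p.mean(0),p.std(0),np.mean(f,0)); print(totool([.6210,-.0025,p.mean(0)[2]]),s['tcp_rot'])
E
```

```text
time: 12.25
tool_pos: [0.6219, -0.0042, 0.1314]
tcp_rot: [-1.856, -2.534, 0.001]
contact_force: [0.8, -0.8, -1.7]
finger_gap: 0.0136
grip_force: 40.0
[ 0.62253869 -0.00455238  0.13248017] [0.00032679 0.00019607 0.00052175] [ 0.32821711 -0.32675162 -1.551486  ]
[ 0.26426253 -0.08342927 -0.01749141] [1.85689695e+00 2.53250218e+00 1.36944290e-03]
```

```bash
python3 -m crank '[[0.24,-0.08,0.3,0,0,0],[0.24,-0.08,0.7,0,0,0],[0.24,-0.08,0.7,0,0,0],[0.24,-0.08,0.7,0,0,0]]'
python3 -m crank '[[0,0,0.1,0,0,0],[0,0,0.2,0,0,0],[0,0,0.3,0,0,0],[0,0,0.4,0,0,0],[0,0,0.5,0,0,0],[0,0,0.5,0,0,0]]'
python3 -m crank '[[0,0,0.1,0,0,0],[0,0,0.2,0,0,0],[0,0,0.3,0,0,0],[0,0,0.3,0,0,0]]'
```

```text
time: 12.88
tool_pos: [0.6205, -0.0025, 0.1239]
tcp_rot: [-1.857, -2.533, 0.001]
contact_force: [-0.2, -0.4, -1.2]
finger_gap: 0.0138
grip_force: 40.0
time: 13.38
tool_pos: [0.6206, -0.0025, 0.1191]
tcp_rot: [-1.857, -2.534, 0.0]
contact_force: [0.3, -0.6, -2.1]
finger_gap: 0.014
grip_force: 40.0
time: 13.72
tool_pos: [0.6207, -0.0025, 0.1161]
tcp_rot: [-1.857, -2.534, 0.0]
contact_force: [0.1, 0.4, -1.8]
finger_gap: 0.0138
grip_force: 40.0
```

```bash
python3 -m crank '[[0,0,0.1,0,0,0],[0,0,0.2,0,0,0],[0,0,0.3,0,0,0],[0,0,0.4,0,0,0],[0,0,0.4,0,0,0]]'
python3 -m crank '[[0,0,0.1,0,0,0],[0,0,0.2,0,0,0],[0,0,0.2,0,0,0],[0,0,0.2,0,0,0]]'
```

```text
time: 14.13
tool_pos: [0.6207, -0.0025, 0.1121]
tcp_rot: [-1.857, -2.534, 0.0]
contact_force: [-0.9, -0.4, -2.9]
finger_gap: 0.0139
grip_force: 40.0
time: 14.47
tool_pos: [0.6207, -0.0025, 0.1103]
tcp_rot: [-1.857, -2.534, 0.0]
contact_force: [0.1, -0.5, -1.4]
finger_gap: 0.0135
grip_force: 40.0
```

```bash
python3 -m crank '[[0,0,0.1,0,0,0],[0,0,0.1,0,0,5],[0,0,0.1,0,0,10],[0,0,0.1,0,0,15],[0,0,0.1,0,0,20],[0,0,0.1,0,0,20]]'
python3 -m crank '[[0,0,0,0,0,5],[0,0,0,0,0,10],[0,0,0.02,0,0,15],[0,0,0.07,0,0,20],[0,0,0.07,0,0,20]]'
python3 -c "
from h import *
s=monitor.read_state();print(s['wrist_torque'],s['tcp_rot'],s['joint_positions'][5])"
```

```text
time: 14.97
tool_pos: [0.6208, -0.0025, 0.1095]
tcp_rot: [2.274, 2.168, 0.0]
contact_force: [0.1, -0.8, -1.5]
finger_gap: 0.0137
grip_force: 40.0
time: 15.38
tool_pos: [0.6209, -0.0025, 0.1088]
tcp_rot: [2.613, 1.744, 0.0]
contact_force: [-0.3, 0.9, 0.9]
finger_gap: 0.0137
grip_force: 40.0
[-0.01198693 -0.05245727 -0.01266356] [2.61295908e+00 1.74380119e+00 4.03241114e-04] 0.34864974964774514
```

```bash
python3 -m crank '[[0,0,0.03,0,0,4],[0,0,0.07,0,0,8],[0,0,0.1,0,0,12],[0,0,0.12,0,0,15],[0,0,0.12,0,0,15]]'
python3 -c "
from h import *
s=monitor.read_state();print(s['wrist_torque'],s['tcp_rot'])"
python3 -m crank '[[0,0,0.03,0,0,4],[0,0,0.06,0,0,8],[0,0,0.09,0,0,12],[0,0,0.09,0,0,12]]'
python3 -c "
from h import *
s=monitor.read_state();print(s['wrist_torque'],s['tcp_rot'])"
```

```text
time: 15.8
tool_pos: [0.621, -0.0026, 0.1079]
tcp_rot: [2.816, 1.393, 0.001]
contact_force: [-0.3, 0.3, 1.5]
finger_gap: 0.0137
grip_force: 40.0
[-0.07564482  0.03488526 -0.0208686 ] [2.81552153e+00 1.39293506e+00 9.35462449e-04]
time: 16.13
tool_pos: [0.621, -0.0025, 0.1071]
tcp_rot: [2.946, 1.09, 0.001]
contact_force: [-0.3, 1.1, 3.3]
finger_gap: 0.0135
grip_force: 40.0
[-0.02357517 -0.05207301 -0.00582195] [2.94599702e+00 1.09032733e+00 1.26258876e-03]
```

```bash
for i in 1 2; do python3 -m crank '[[0,0,0.02,0,0,2],[0,0,0.03,0,0,4],[0,0,0.03,0,0,4]]'
python3 -c "
from h import *
s=monitor.read_state();print(s['wrist_torque'],np.degrees(2*np.arctan2(s['tcp_rot'][1],s['tcp_rot'][0])))"; done
```

```text
time: 16.38
tool_pos: [0.621, -0.0025, 0.1068]
tcp_rot: [2.981, 0.99, 0.001]
contact_force: [0.2, -1.9, 4.6]
finger_gap: 0.014
grip_force: 40.0
[-0.01193371 -0.03578884 -0.00693609] 36.758827442927604
time: 16.63
tool_pos: [0.621, -0.0025, 0.1064]
tcp_rot: [3.014, 0.885, 0.001]
contact_force: [0.7, -0.5, 5.3]
finger_gap: 0.0137
grip_force: 40.0
[-0.03502915 -0.01592631  0.01893183] 32.730495543212214
```

```bash
for i in 1 2 3; do python3 -m crank '[[0,0,0.01,0,0,1.5],[0,0,0.01,0,0,3],[0,0,0.01,0,0,3]]' | sed -n 2p
python3 -c "
from h import *
s=monitor.read_state();print(s['wrist_torque'],s['contact_force'],np.degrees(2*np.arctan2(s['tcp_rot'][1],s['tcp_rot'][0])))"; done
```

```text
tool_pos: [0.6211, -0.0025, 0.1064]
[ 0.02123789 -0.09302303  0.49237486] [0.39425249 0.10342129 5.18132514] 29.78956593015393
tool_pos: [0.6211, -0.0025, 0.1064]
[-0.00943501 -0.1093197   0.8820547 ] [ 1.21918784 -0.07740737  5.80831712] 26.811421890812476
tool_pos: [0.621, -0.0026, 0.1064]
[-0.19922528  0.26857334  0.97209868] [-1.10061808 -1.60293342  8.32944098] 23.81253851167025
```

```bash
python3 -m crank '[[0,0,0,0,0,-2],[0,0,0,0,0,-2],[0,0,0,0,0,-2],[0,0,0,0,0,-2],[0,0,0,0,0,-2],[0,0,0,0,0,-2]]' -0.3
python3 -m crank '[[0,0,-1,0,0,0],[0,0,-3,0,0,0],[0,0,-6,0,0,0],[-3,0,-9,0,0,0],[-6,0,-9,0,0,0],[-6,0,-9,0,0,0],[-6,0,-9,0,0,0]]'
python3 - <<'E'
from h import *
M=T(); im,Q=tcloud(); save(im,'w5.png'); P=Q@M[:3,:3].T+M[:3,3]
c=np.array([.621,-.0025]); d=P[...,:2]-c; rho=np.hypot(d[...,0],d[...,1])
m=(rho>.022)&(rho<.040)&(abs(P[...,2]-.1)<.005); q=P[m];A=np.c_[q[:,:2]-c,np.ones(len(q))];co=np.linalg.lstsq(A,q[:,2],rcond=None)[0]
for _ in range(3): k=abs(A@co-q[:,2])<.001; co=np.linalg.lstsq(A[k],q[k,2],rcond=None)[0]
print('flange',co,k.sum())
m=(rho<.05)&(abs(P[...,2]-.1)<.002); print(cv2.minEnclosingCircle(P[m][:,:2].astype(np.float32)))
m=(rho<.05)&(abs(P[...,2]-.127)<.004); print('bar top',np.median(P[m][:,2]),cv2.minAreaRect((P[m][:,:2]*1000).astype(np.float32)))
m=(rho<.018)&(P[...,2]<.1); print('disc top',np.median(P[m][:,2]),m.sum())
E
```

```text
time: 17.88
tool_pos: [0.6207, -0.0025, 0.1055]
tcp_rot: [-3.064, -0.694, 0.0]
contact_force: [0.1, 0.3, -0.4]
finger_gap: 0.0328
grip_force: 0.0
time: 18.47
tool_pos: [0.5662, -0.0288, 0.1972]
tcp_rot: [3.064, 0.692, 0.003]
contact_force: [1.1, 0.1, 0.5]
finger_gap: 0.0325
grip_force: 0.0
flange [-0.00181619 -0.00075242  0.10039435] 3851
((0.6209559440612793, -0.0030945742037147284), 0.04188176617026329)
bar top 0.12727022773085334 ((621.0629272460938, -2.9285049438476562), (76.0691909790039, 14.003750801086426), 31.963014602661133)
disc top 0.09644239559054289 709
```

View pics/w5.png

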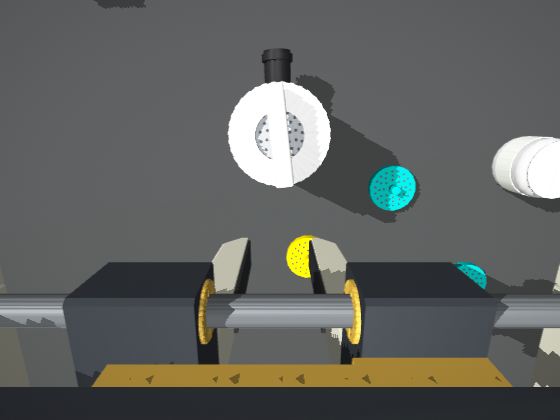

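The ring sits level over the neck at (279,134), about 14.6 mm below the rim, turned about 75° to the stop. The disc is underneath and the gripper is clear, so I'm handing in.

```bash
python3 -c "
from station import robot
print(robot.finish_job())"
```

```text
the job is handed in; nothing more can be done
None
```

I seated the disc level in the mouth, screwed the ring clockwise about 75° to its stop and handed the job in at about 18.5 s; by the last camera check the ring is level about 14.6 mm below the rim and the disc underside about 8.5 mm below. No verdict came back.

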